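# Hang the bottle carrier level on the draining stand

## Robot

A 6-joint arm with a two-finger parallel gripper is mounted at the origin on the work surface. World frame = base frame: x ahead of the robot, y to its left, z up, the work surface at z = 0. Lengths are in mm, angles in rad, forces in N, time in s.
With the tool pointing down it reaches from about 350 to 775 mm from the base axis. Payload 7.3 kg.
Tool frame: the origin (TCP) lies midway between the tips of the shut fingers; the grasp point (between the pads) lies 19 mm behind it; z points along the fingers, y is the line along which they close (so a half turn about z gives the same grasp; the last joint's range is limited). The gripper opens to 92 mm and grips with 3 to 60 N. Pads are 19 mm wide; open, the fingers measure 130 mm over their backs; the gripper's body (75 mm by 190 mm) begins 47 mm behind the grasp point.
Start: joints at [-1.282, 0.342, 1.524, -0, 1.275, -0.146], TCP at [221.17, -476.164, 188.041] pointing down, gripper open.
Joint ranges: [-2.53, 2.53], [-0.77, 2.02], [0.04, 2.7], [-1, 4.14], [0.28, 2.66], [-3.11, 3.11]. Speed limits (rad/s): [2.57, 2.57, 3.14, 3.14, 3.14, 3.14].

## Interface

Orientations are given as [roll, pitch, yaw] about the fixed x, y, z axes, in that order (R = Rz(yaw) Ry(pitch) Rx(roll)).
In Python, from plant import get_obs, capture, camera_model, close_job, search_frame, regions_of, pinpoint gives the robot as it stands. The module is installed in compiled form; this text tells all that it offers.
- The arm moves only by the shell command python3 -m pendant 'ROWS'. ROWS is JSON, one flat list of numbers, 7 for each row, row after row: the shift along the tool's x, y, z in units of 30 mm (1.0 is 30 mm), then the turn, a rotation vector about the tool's x, y, z in units of 4 degrees (1.0 is 4 degrees), then the closure, from -1 (fully open) to 1 (shut), so that 0 is half open. In form: [dx, dy, dz, wx, wy, wz, gripper, dx, dy, dz, wx, wy, wz, gripper, ...]. A call has 1 to 12 rows; each row shifts and turns the commanded pose from where the row before left it, along the tool's axes as they then stand; what a row does not reach is not made up. A row lasts 1/10 s, in which the tool goes at most 50 mm and 8.59 degrees, less where a joint would pass 70% of its speed; a pose out of reach is approached as far as the arm can. A call with a number of a shift or a turn outside -1 to 1 is refused whole. A call with a gripper value outside its range is refused whole. The fingers move at their own pace and stop on an object; the grip force is fixed at half the most. Time passes only in rows, so rows that do not move let the fingers close. It gives the time, the measured TCP pose, the force, the opening and the grip force at its end, in the units of the state.
- get_obs(): the state, without advancing time (a new reading comes with each control period).
- capture(name): name is "scene" or "top"; returns the picture (480x640x3 uint8, red, green, blue); there is no depth.
- camera_model(name): a dict with "fov_y" (degrees; the focal length in pixels is half the picture's height over the tangent of half this angle, whatever the lens; pixels are square), "cx", "cy" (the principal point, pixels), "pose" (4x4, takes a point from camera to world coordinates). Camera axes: x right, y up, looking along -z (the intrinsics and any distortion apply to the point x, -y, -z); pixel columns grow to the right and rows downward; lengths in mm; the calibration is good to about 2 mm. A picture is of the moment at which its call begins. camera_model takes no time and is no camera call.
- close_job(): hands the job in; it is judged then, once.
Trained networks look in the newest picture that a camera, given by its name, has taken for a name from the list of things; names that differ only in an ending like _2 or _b are one class to them, and where a whole thing is asked for, a point or a joint stands for the part that bears it (a point fixed in the world has none). Each returns a list of dicts, best first, with "score" (0 to 1); they miss things now and then, are a little off and sometimes report something else, mostly with a low value. They report only what shows in the picture. A call takes as long as a camera call. They do not tell look-alikes from the thing itself.
- search_frame(camera, thing): "location" ([column, row] in pixels, amid what is visible of it).
- regions_of(camera, thing): "pixels" (480x640 bool, what is visible of it) and "location" ([column, row] in pixels, amid what is visible of it).
- pinpoint(camera, thing): "location" ([column, row] in pixels: a listed point, or the origin of a listed thing).
The state is a dict: "time": time; "joint_positions": joint angles; "dq": joint speeds; "tau": joint torques, N m; "tool_pos": TCP position; "tcp_rot": TCP orientation; "contact_force": force on the tool from outside, world axes, zero at the start; "moment": the same for the moment, N m; "grip_width": finger opening in mm; "finger_force": force on a finger pad.
Only numpy, scipy, OpenCV 4.12 (cv2) and the standard library are available. Lean on these libraries where they do the work, as an engineer would, in place of code of your own. Each camera call takes 0.05 s, during which the arm holds its last target. There are 200 camera calls.

## Task

Lift the bottle carrier by its hanger plate and hang it on the side arm of the draining stand by the one hole from which it hangs level with the bottles as they now stand in it. Let the hanger plate rest on the arm between the button end and the stop collar and let go. Be gentle: the arm must not be knocked or pushed hard, the bottles stay in their bays, and the tube rack, carton and beaker stay where they are.

Things in the scene. Friction and masses are not known exactly. Their poses are not given: they have to be found in the camera images.
- stand: Fixed draining stand. Origin: foot of the 12 mm upright, on the bench; z up. From a boss head (34 mm) on the upright a straight 7 mm steel side arm runs level along the stand's -x, to its -150 mm. The boss is clamped by hand: the arm's axis lies 160 to 178 mm above the bench, height not measured, so find it by touch or sight. Upright ends 210 mm up; base 220 x 150 mm.
- drip_point (a point): Point on the floor of the stand's drip tray (tray 130 x 190 mm, rim 24 mm above the bench), 13 mm up and straight below the arm's resting length. That lies 122 to 145 mm from the upright, between the stop collar (18 mm across, 5 mm thick, on the upright's side) and the flat button end (10 mm across, from 145 to 150 mm; this point is 133.5 mm from the upright). Axes as the stand's.
- carrier: Loose aluminium bottle carrier, 140 g, standing on the bench. Origin: centre of its underside; z up, long side along y. Tray 44 x 136 x 30 mm with three bays in a row at y = -45, 0 and +45 mm. Two wire uprights carry the hanger plate above the bays. Empty, it balances about its middle; its own centre of mass is about 45 mm up.
- hanger (a point): Centre of the middle hole of the hanger plate, 100 mm above the carrier's underside. Plate: 4 mm thick, upright in the carrier's yz plane (faces look to +x and -x), 104 mm long (y), from 82 to 140 mm above the underside. Five through holes of 12 mm in a row along y, 16.5 mm apart, at y = -33, -16.5, 0, 16.5, 33 mm. The arm's button end has 1 mm to spare all round. Axes as the carrier's.
- bottle_centre (a point): Middle (39 mm up) of the full amber glass bottle, 39 mm across, 78 mm high with a narrow neck and black cap, about 140 g, loose in one of the three bays; it is the tall one.
- pot_a_centre (a point): Middle (19 mm up) of an empty white plastic pot with a grey screw lid, 39 mm across, 38 mm high, 20 g, loose in one of the bays.
- pot_b_centre (a point): Middle (19 mm up) of the other empty white pot, the same as the first, in another bay.
- tube_rack: Bystander: loose blue tube rack, 75 x 210 mm and 93 mm high with its tubes, long side along its y. Origin under its centre. Leave it.
- carton: Bystander: loose white carton, 60 x 90 x 45 mm high. Origin under its centre. Leave it.
- beaker: Bystander: loose empty glass beaker, 70 mm across, 92 mm high. Origin under its centre. Leave it.
Not all that is in view belongs to the job. Several things look just like the part that bears bottle_centre: the one meant starts farthest from the robot's base.

How it is judged:
By the outcome, as a careful person would: the job done as asked, in the order asked, and still so for the second after the job is handed in, with the robot touching nothing.
It also fails if it takes over 61 s, if anything falls off the work surface, if the arm or the gripper's body presses on something with over 40 N, if the wrist force passes 120 N, or if a joint passes its speed limit or range.

## Working session

There is one attempt and no reset: what is moved stays moved. The work goes in short steps, Python scripts to look and compute and a shell command to move; the robot and the scene stay as the last step left them, time stands still between calls to the robot, and variables do not carry over. Pictures are saved under pics/ and viewed, at most 11 in all, crops included, and the job is handed in when it is done.

```bash
mkdir -p pics; cat > h.py <<'E'
import numpy as np, cv2
from plant import *
def cam(n):
    m=camera_model(n); return 240/np.tan(np.radians(m['fov_y'])/2), m['cx'],m['cy'],np.array(m['pose'])
def ray(n,px):
    f,cx,cy,P=cam(n); d=P[:3,:3]@np.array([(px[0]-cx)/f,-(px[1]-cy)/f,-1]); return P[:3,3],d/np.linalg.norm(d)
def atz(n,px,z):
    o,d=ray(n,px); return o+d*(z-o[2])/d[2]
def proj(n,p):
    f,cx,cy,P=cam(n); c=P[:3,:3].T@(np.array(p,float)-P[:3,3]); return np.array([cx+f*c[0]/-c[2],cy-f*c[1]/-c[2]])
def tri(l):
    A=np.zeros((3,3));b=np.zeros(3)
    for n,px in l:
        o,d=ray(n,px);M=np.eye(3)-np.outer(d,d);A+=M;b+=M@o
    return np.linalg.solve(A,b)
def save(n,im): cv2.imwrite('pics/'+n+'.png',im[:,:,::-1])
E
python3 - <<'E'
from h import *
np.set_printoptions(precision=1,suppress=True)
for n in('scene','top'):
    im=capture(n); save(n+'0',im); print(n,{k:v for k,v in camera_model(n).items() if k!='pose'},np.array(camera_model(n)['pose']).round(2).tolist())
    for t in ['stand','drip_point','carrier','hanger','bottle_centre','pot_a_centre','tube_rack','carton','beaker']:
        print(t,[(round(r['score'],2),np.round(r['location'],1).tolist()) for r in pinpoint(n,t)][:5])
o=get_obs();print(o)
E
```

```text
scene {'fov_y': 44.79399836527148, 'cx': 311.3561888878817, 'cy': 244.23788031023037} [[0.71, -0.5, 0.49, 1159.35], [0.7, 0.5, -0.51, -570.97], [0.01, 0.7, 0.71, 940.04], [0.0, 0.0, 0.0, 1.0]]
stand [(0.97, [368.1, 287.5])]
drip_point [(0.97, [332.9, 246.5])]
carrier [(0.79, [208.8, 321.7]), (0.47, [367.0, 177.3])]
hanger [(0.67, [196.5, 292.6])]
bottle_centre [(0.97, [134.7, 305.8]), (0.8, [167.0, 277.9]), (0.69, [188.3, 322.0]), (0.51, [211.5, 263.0])]
pot_a_centre [(0.87, [219.3, 301.9])]
tube_rack [(0.59, [363.7, 177.1])]
carton [(0.96, [225.7, 424.5])]
beaker [(0.78, [304.7, 365.2]), (0.67, [195.0, 287.5])]
top {'fov_y': 48.328385346039255, 'cx': 317.09692644576006, 'cy': 237.85610607083203} [[-0.02, 0.99, -0.11, 433.92], [-1.0, -0.02, 0.0, 32.06], [0.0, 0.11, 0.99, 1355.38], [0.0, 0.0, 0.0, 1.0]]
stand [(0.93, [293.5, 188.0])]
drip_point [(0.96, [281.8, 241.1])]
carrier [(0.8, [408.3, 267.0])]
hanger [(0.92, [413.7, 260.1])]
bottle_centre [(0.66, [372.1, 299.5]), (0.55, [449.7, 296.3]), (0.48, [414.2, 306.0]), (0.45, [430.5, 252.8])]
pot_a_centre [(0.45, [391.3, 265.1])]
tube_rack [(0.59, [182.5, 291.6])]
carton [(0.9, [448.3, 182.8])]
beaker [(0.98, [375.0, 177.5]), (0.56, [283.4, 240.2])]
{'time': 1.0, 'joint_positions': array([-1.3,  0.3,  1.5, -0. ,  1.3, -0.1]), 'dq': array([ 0.,  0.,  0.,  0.,  0., -0.]), 'tau': array([  0. , -43.1, -24.4,   0.1,   0. ,  -0. ]), 'tool_pos': array([ 221.2, -476.2,  188.1]), 'tcp_rot': array([3.1, 0. , 0.4]), 'contact_force': array([-0.7,  0.7,  0.5]), 'moment': array([-0.,  0., -0.]), 'finger_force': 0.0, 'grip_width': 91.68102346445889}
```

View pics/scene0.png

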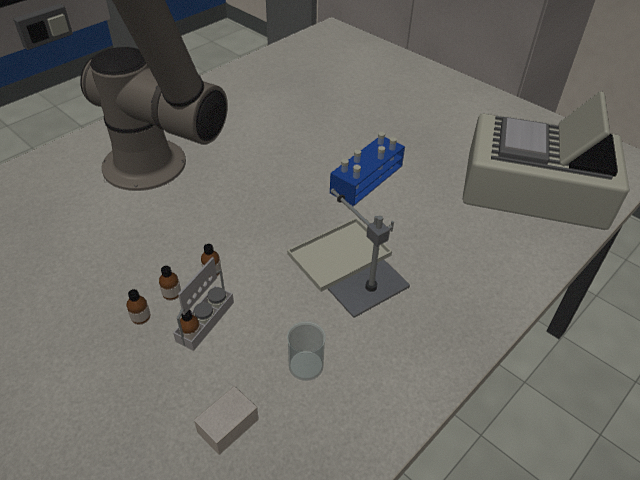

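View pics/top0.png

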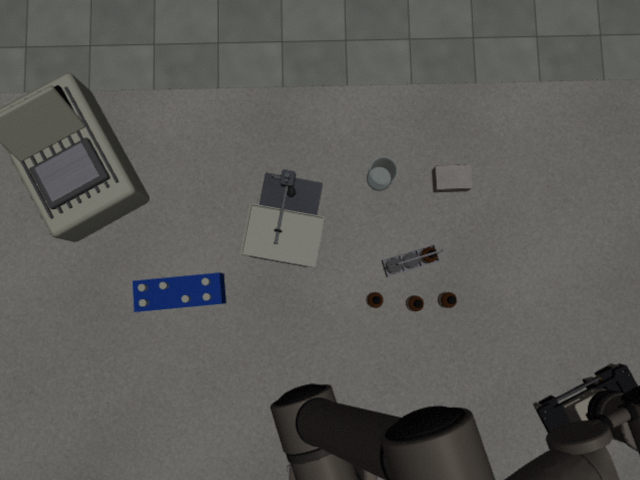

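Scene picture: carrier at about (205,305) with an amber bottle at its near-left end (188,322); three loose bottles at (137,306), (169,283), (210,258). In the top picture these are (372,300), (414,304), (448,297), and the one in the carrier is at (430,253). That one is farthest from the base, so it fits the description, and the two pots fill the other bays. I'll confirm this in a crop while measuring.

```bash
python3 - <<'E'
from h import *
np.set_printoptions(precision=1,suppress=True)
P={'stand':((368.1,287.5),(293.5,188)),'drip':((332.9,246.5),(281.8,241.1)),'carrier':((208.8,321.7),(408.3,267)),'hanger':((196.5,292.6),(413.7,260.1)),'bottle':((188.3,322),(430.5,252.8)),'beaker':((304.7,365.2),(375,177.5)),'carton':((225.7,424.5),(448.3,182.8)),'rack':((363.7,177.1),(182.5,291.6)),'b1':((134.7,305.8),(449.7,296.3)),'b2':((167,277.9),(414.2,306))}
for k,(s,t) in P.items(): print(k,tri([('scene',s),('top',t)]))
for px in ((372,300),(414,304),(448,297),(430,253)): print('amber',px,np.hypot(*atz('top',px,60)[:2]))
a=cv2.imread('pics/top0.png');b=cv2.imread('pics/scene0.png')
def crop(im,x,y,w,h,s): return cv2.convertScaleAbs(cv2.resize(im[y:y+h,x:x+w],None,fx=s,fy=s,interpolation=cv2.INTER_CUBIC),alpha=1.6)
c1=crop(a,370,235,80,40,5); c2=crop(b,165,245,80,110,5); c3=crop(a,255,165,80,110,5)
out=np.zeros((600,800,3),np.uint8); out[:200,:400]=c1; out[:550,400:]=c2
out[200:600,0:291]=cv2.resize(c3,(291,400)); cv2.imwrite('pics/c1.png',out)
E
```

```text
stand [704.6  81.   20.5]
drip [571.4 114.1  21.2]
carrier [ 507.1 -199.9  -18.8]
hanger [ 511.7 -204.7   82.2]
bottle [ 532.5 -249.5   51.2]
beaker [ 732.5 -131.    -6.9]
carton [ 717.2 -317.3   -7.1]
rack [449.6 364.3   6.1]
b1 [ 424.4 -295.    44.6]
b2 [ 403.7 -207.    39.3]
amber (372, 300) 433.63479831894693
amber (414, 304) 456.76017106813623
amber (448, 297) 511.0029823601194
amber (430, 253) 585.8471262218832
```

View pics/c1.png

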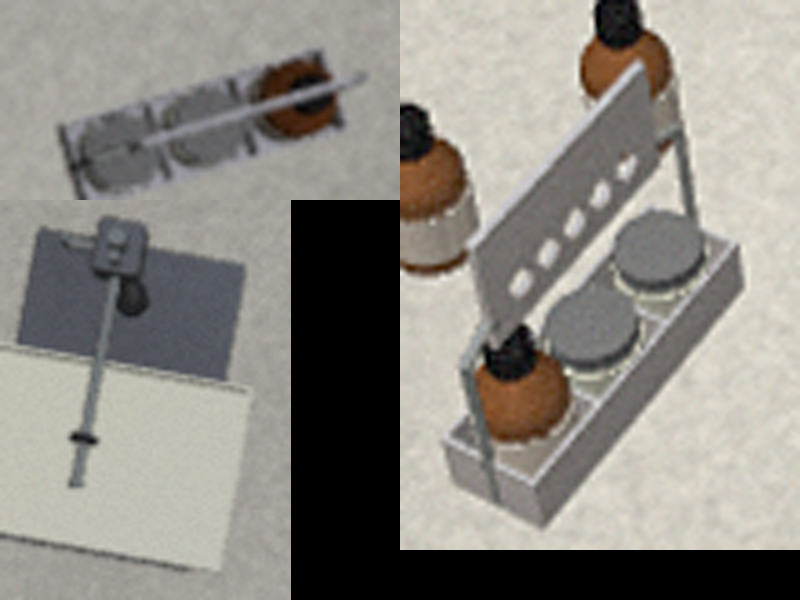

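The crop shows the amber bottle in the end bay on the near-left side (scene (188,322), world -y), with pots in the middle and far bays. Balance is (140·45 − 20·45)/320 ≈ 16.9 mm towards the bottle, so the right hole is the second from the bottle end (scene ≈ (195,296)). Next I'll measure the plate and arm.

```bash
python3 - <<'E'
from h import *
np.set_printoptions(precision=1,suppress=True)
L=atz('top',(396,264.6),140);R=atz('top',(443,250.2),140);d=R-L
print('plate top',L,R,(L+R)/2,np.linalg.norm(d),np.degrees(np.arctan2(d[1],d[0])))
# scene: plate top edge ends
s=lambda x,y:(165+(x-400)/5,245+y/5)
L2=tri([('scene',s(643,66)),('top',(396,264.6))]);R2=tri([('scene',s(474,244)),('top',(443,250.2))]);print('tri',L2,R2)
print('scene@140',atz('scene',s(643,66),140),atz('scene',s(474,244),140))
print('holes@100',[atz('scene',s(*h),100) for h in((521,283),(549,255),(575,225),(600,197),(627,167))])
# arm in top: boss end (110,278)/tip(76,486) crop scale 3.64
t=lambda x,y:(255+x/3.64,165+(y-200)/3.64)
for z in(160,170,178):
  a=atz('top',t(110,282),z);b=atz('top',t(76,486),z);print('arm',z,a,b,np.degrees(np.arctan2(*(a-b)[[1,0]])))
# tip in scene
b=cv2.imread('pics/scene0.png')[180:260,320:400];o=cv2.convertScaleAbs(cv2.resize(b,None,fx=7,fy=7,interpolation=cv2.INTER_CUBIC),alpha=1.6);cv2.imwrite('pics/c2.png',o)
print(get_obs()['tcp_rot'],get_obs()['time'])
E
```

```text
plate top [ 501.1 -150.1  140. ] [ 531.5 -258.6  140. ] [ 516.3 -204.3  140. ] 112.61771246677543 -74.35532583501168
tri [ 501.1 -152.2  130.4] [ 532.7 -256.6  140.3]
scene@140 [ 508.4 -157.8  140. ] [ 534.1 -254.9  140. ]
holes@100 [array([ 530.1, -238.1,  100. ]), array([ 526.8, -222.6,  100. ]), array([ 522. , -206.8,  100. ]), array([ 517.7, -191.6,  100. ]), array([ 513.1, -174.9,  100. ])]
arm 160 [680.8  97.6 160. ] [553.4 120.7 160. ] -10.270738318531462
arm 170 [678.7  97.1 170. ] [552.4 120.  170. ] -10.270738318531457
arm 178 [677.1  96.6 178. ] [551.6 119.4 178. ] -10.270738318531448
[3.1 0.  0.4] 1.0
```

View pics/c2.png

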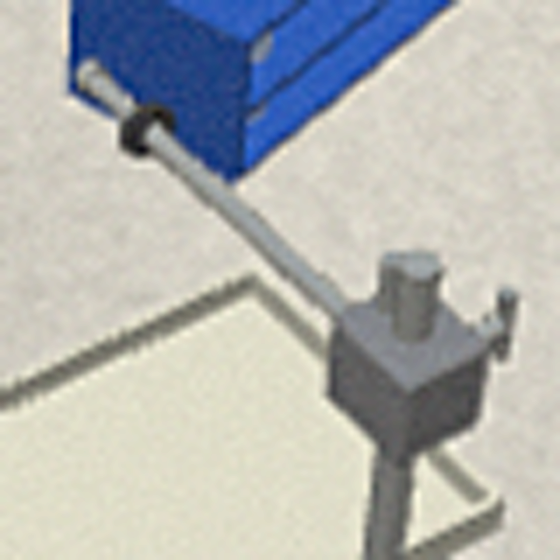

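The tip shows at scene (333,191), the collar at (341,199). I'll turn the tool first, to yaw ≈ 105.6°.

```bash
cat >> h.py <<'E'
from scipy.spatial.transform import Rotation as Ro
def togo(p,yaw=None):
    o=get_obs();R=Ro.from_euler('xyz',o['tcp_rot']).as_matrix();q=np.array(o['tool_pos'])
    print('t',round(o['time'],2),'tcp',q.round(2),'rpy',np.degrees(o['tcp_rot']).round(2),'F',np.round(o['contact_force'],1),'w',round(o['grip_width'],1),'q',np.round(o['joint_positions'],2))
    print('units xyz',(R.T@(np.array(p,float)-q)/30).round(3), 'wz' ,None if yaw is None else round(-((yaw-np.degrees(o['tcp_rot'][2])+180)%360-180)/4,2))
E
python3 - <<'E'
from h import *
togo([523.5,-221.4,200],105.6)
o,s=(lambda x,y:(255+x/3.64,165+(y-200)/3.64)),(lambda x,y:(320+x/7,180+y/7))
np.set_printoptions(precision=1,suppress=True)
for a,b in (((76,486),(92,75)),((83,438),(147,130)),((108,290),(335,300))): print(tri([('top',o(*a)),('scene',s(*b))]),[proj('top',tri([('top',o(*a)),('scene',s(*b))]))-o(*a)])
E
python3 -m pendant '[0,0,-0.3,0,0,-1,-1, 0,0,-0.3,0,0,-1,-1, 0,0,0,0,0,-1,-1, 0,0,0,0,0,-1,-1, 0,0,0,0,0,-1,-1, 0,0,0,0,0,-1,-1, 0,0,0,0,0,-1,-1, 0,0,0,0,0,-1,-1, 0,0,0,0,0,-1,-1, 0,0,0,0,0,-1,-1, 0,0,0,0,0,-1,-1, 0,0,0,0,0,-1,-1]'
python3 -c "
from h import *
togo([523.5,-221.4,200],105.6)"
```

```text
t 1.0 tcp [ 221.16 -476.17  188.06] rpy [179.99   0.    24.91] F [-0.7  0.7  0.5] w 91.7 q [-1.28  0.34  1.52 -0.    1.28 -0.15]
units xyz [12.718 -3.457 -0.399] wz -20.17
[553.4 120.9 166.5] [array([-0.3, -0.3])]
[582.1 115.3 166.4] [array([0.1, 0.1])]
[671.7  96.6 171.5] [array([0.8, 0.7])]
time: 2.2
tool_pos: [221.2, -476.2, 206.0]
tcp_rot: [3.142, 0.0, 1.275]
contact_force: [-0.9, -0.6, 0.7]
grip_width: 92.1
finger_force: 0.0
t 2.2 tcp [ 221.19 -476.16  206.03] rpy [180.     0.    73.08] F [-0.9 -0.6  0.7] w 92.1 q [-1.28  0.33  1.49  0.    1.32 -0.99]
units xyz [11.057  7.169  0.201] wz -8.13
```

```bash
python3 -m pendant '[0,0,0,0,0,-1,-1, 0,0,0,0,0,-1,-1, 0,0,0,0,0,-1,-1, 0,0,0,0,0,-1,-1, 0,0,0,0,0,-1,-1, 0,0,0,0,0,-1,-1, 0,0,0,0,0,-1,-1, 0,0,0,0,0,-1,-1, 0,0,0,0,0,-0.13,-1]' >/dev/null
python3 -c "
from h import *
togo([523.5,-221.4,200],105.6)"
```

```text
t 3.1 tcp [ 221.16 -476.16  206.04] rpy [-180.      0.    105.49] F [-0.5 -1.  -0.5] w 91.9 q [-1.28  0.33  1.49 -0.    1.32 -1.55]
units xyz [ 5.492 11.98   0.201] wz -0.03
```

```bash
python3 -m pendant '[0.46,1,0,0,0,0,-1, 0.46,1,0,0,0,0,-1, 0.46,1,0,0,0,0,-1, 0.46,1,0,0,0,0,-1, 0.46,1,0,0,0,0,-1, 0.46,1,0,0,0,0,-1, 0.46,1,0,0,0,0,-1, 0.46,1,0,0,0,0,-1, 0.46,1,0,0,0,0,-1, 0.46,1,0,0,0,0,-1, 0.46,1,0,0,0,0,-1, 0.43,0.98,0,0,0,0,-1]' >/dev/null
python3 - <<'E'
from h import *
togo([523.5,-221.4,200],105.6)
a=capture('top');b=capture('scene');save('t2',a);save('s2',b)
o=np.zeros((600,800,3),np.uint8)
o[:600,:400]=cv2.resize(a[205:295,385:445],(400,600),interpolation=cv2.INTER_CUBIC)
o[:600,400:]=cv2.resize(b[225:360,150:240],(400,600),interpolation=cv2.INTER_CUBIC)
save('c3',cv2.convertScaleAbs(o,alpha=1.5))
print(proj('top',get_obs()['tool_pos']),proj('scene',get_obs()['tool_pos']))
E
```

```text
t 4.3 tcp [ 524.78 -220.66  206.06] rpy [1.8000e+02 1.0000e-02 1.0535e+02] F [ 0.  -1.1 -0.3] w 91.7 q [-0.53  0.41  1.37 -0.    1.36 -0.8 ]
units xyz [-0.012 -0.048  0.202] wz -0.06
[432.03732602 250.52207791] [188.09562178 255.70391829]
```

View pics/c3.png

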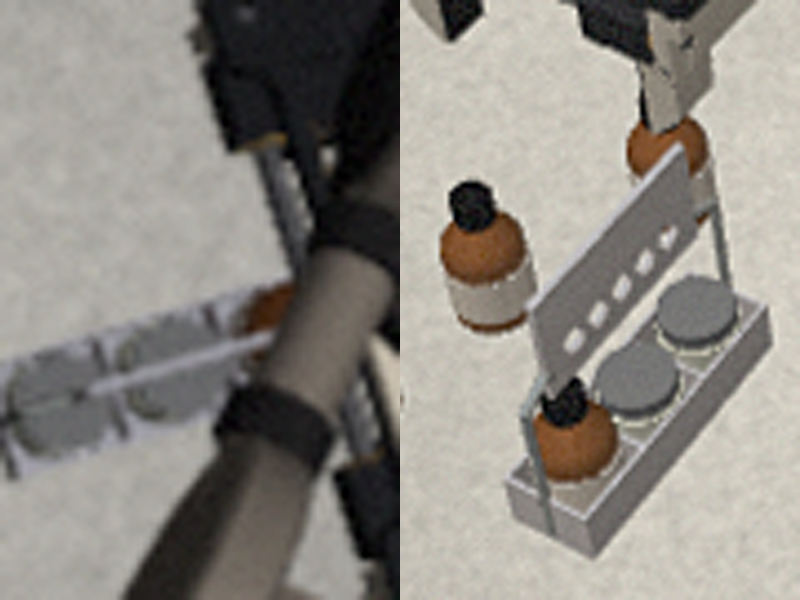

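The view shows the five holes clearly at scene (189,302)…(211,279), with the far finger at (209,252) still above the plate. I'll fit the carrier's pose to them.

```bash
python3 - <<'E'
from h import *
from scipy.optimize import least_squares
np.set_printoptions(precision=2,suppress=True)
s=lambda x,y:(150+(x-400)/4.444-.4,225+y/4.444-.4); t=lambda x,y:(385+x/6.667-.4,205+y/6.667-.4)
# carrier y axis towards +world y (pot end positive); bottle end negative
S=[((0,-33+16.5*i,100),s(*p)) for i,p in enumerate([(574,342),(599,315),(623,289),(646,262),(670,238)])]
S+=[((2,52,140),s(684,147)),((2,-52,140),s(530,301)),((2,-52,82),s(545,383)),((22,-68,0),s(594,558)),((22,68,30),s(769,303)),((22,-68,30),s(590,518))]
T=[((0,52,140),t(90,388)),((-22,68,30),t(12,478))]
def W(p,q):
    c,n=np.cos(p[2]),np.sin(p[2]);return [p[0]+c*q[0]-n*q[1],p[1]+n*q[0]+c*q[1],q[2]]
fs=lambda p:np.ravel([proj('scene',W(p,q))-u for q,u in S]); ft=lambda p:np.ravel([proj('top',W(p,q))-u for q,u in T])
for f,n in((fs,'s'),(lambda p:np.r_[fs(p),ft(p)],'s+t')):
    r=least_squares(f,[519,-205,.27],x_scale=[1,1,.01]);p=r.x;print(n,p[:2],np.degrees(p[2]));print(f(p).reshape(-1,2).T)
    print('hole',W(p,(0,-16.5,100)))
g=W(p,(0,-16.5,140))
togo([g[0],g[1],116],90+np.degrees(p[2]))
E
```

```text
s [ 518.44 -205.63] 14.361893357092272
[[-0.51 -0.55 -0.47 -0.26 -0.38  1.05  0.38  1.74 -0.15  0.52 -1.38]
 [-1.15 -1.02 -1.   -0.66 -0.88 -0.57  1.43  3.14  0.09  0.37 -0.04]]
hole [np.float64(522.5294212330107), np.float64(-221.6188964970318), 100]
s+t [ 518.26 -205.41] 14.303382544842625
[[-0.49 -0.52 -0.43 -0.22 -0.33  1.11  0.4   1.76 -0.15  0.57 -1.38 -0.02
   1.28]
 [-1.28 -1.14 -1.12 -0.77 -0.98 -0.67  1.29  3.01 -0.04  0.28 -0.17 -0.14
  -0.57]]
hole [np.float64(522.3348279570793), np.float64(-221.39952135853764), 100]
t 4.4 tcp [ 526.04 -219.18  205.68] rpy [179.94  -0.03 105.56] F [ 0.6 -0.   0.5] w 91.7 q [-0.53  0.41  1.37  0.    1.36 -0.8 ]
units xyz [-0.04 -0.14  2.99] wz 0.31
```

```bash
python3 -m pendant '[-0.04,-0.14,0,0,0,0.3,-1, 0,0,0.5,0,0,0,-1, 0,0,0.5,0,0,0,-1, 0,0,0.5,0,0,0,-1, 0,0,0.5,0,0,0,-1, 0,0,0.5,0,0,0,-1, 0,0,0.3,0,0,0,-1, 0,0,0.19,0,0,0,-1, 0,0,0,0,0,0,-1, 0,0,0,0,0,0,-1]'; python3 - <<'E'
from h import *
togo([522.4,-221.4,116],104.5)
b=capture('scene');save('s3',b);a=capture('top')
o=np.zeros((600,800,3),np.uint8)
o[:600,:400]=cv2.resize(a[205:295,385:445],(400,600),interpolation=cv2.INTER_CUBIC)
o[:600,400:]=cv2.resize(b[225:360,150:240],(400,600),interpolation=cv2.INTER_CUBIC)
save('c4',cv2.convertScaleAbs(o,alpha=1.5))
E
```

```text
time: 5.4
tool_pos: [520.2, -224.5, 116.9]
tcp_rot: [3.141, 0.001, 1.819]
contact_force: [0.0, 0.2, -0.0]
grip_width: 91.6
finger_force: 0.0
t 5.4 tcp [ 520.19 -224.49  116.92] rpy [1.7996e+02 5.0000e-02 1.0420e+02] F [ 0.   0.2 -0. ] w 91.6 q [-0.54  0.48  1.51 -0.    1.15 -0.79]
units xyz [0.082 0.097 0.031] wz -0.08
```

View pics/c4.png

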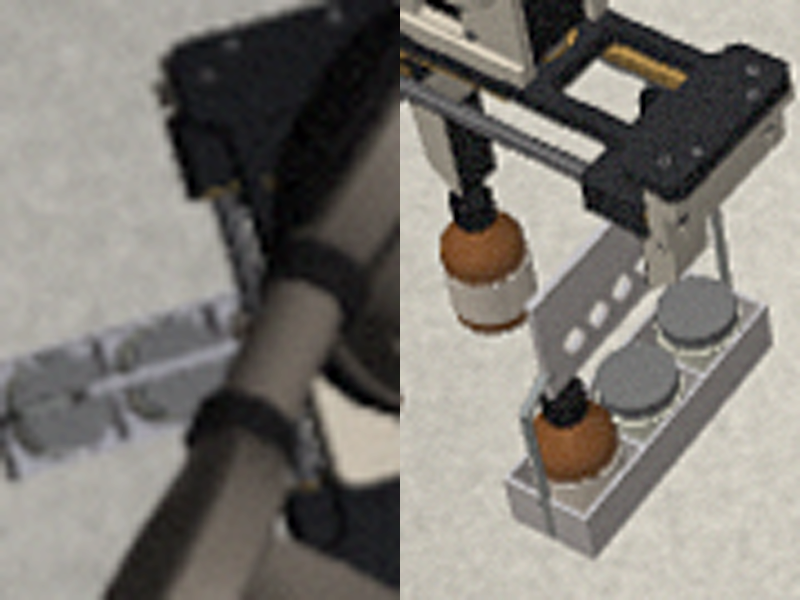

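The fingers straddle the plate cleanly, above the bottle cap. I'll centre and close.

```bash
python3 -c "
from h import *
togo([522.4,-221.4,116],104.5)"; python3 -m pendant '[0.05,0.08,0,0,0,-0.05,-1, 0,0,0,0,0,0,-1, 0,0,0,0,0,0,-1]' >/dev/null;  python3 -c "
from h import *
togo([522.4,-221.4,116],104.5)"
```

```text
t 5.5 tcp [ 520.39 -224.34  117.06] rpy [1.7995e+02 6.0000e-02 1.0422e+02] F [ 0.3 -0.   0.5] w 91.6 q [-0.54  0.48  1.51 -0.    1.15 -0.79]
units xyz [0.079 0.089 0.035] wz -0.07
t 5.8 tcp [ 522.18 -221.89  116.49] rpy [1.7999e+02 2.0000e-02 1.0445e+02] F [-0.2  0.3 -0.3] w 91.8 q [-0.54  0.48  1.51 -0.    1.15 -0.79]
units xyz [0.014 0.011 0.016] wz -0.01
```

```bash
python3 -m pendant '[0,0,0,0,0,0,0, 0,0,0,0,0,0,0.6, 0,0,0,0,0,0,0.6, 0,0,0,0,0,0,0.8, 0,0,0,0,0,0,0.85, 0,0,0,0,0,0,0.87, 0,0,0,0,0,0,0.87, 0,0,0,0,0,0,0.87]'; python3 -m pendant '[0,0,0,0,0,0,1, 0,0,0,0,0,0,1, 0,0,0,0,0,0,1, 0,0,0,0,0,0,1, 0,0,0,0,0,0,1]';  python3 -c "
from h import *
togo([522.4,-221.4,116],104.5)"
```

```text
time: 6.6
tool_pos: [522.0, -222.0, 116.3]
tcp_rot: [-3.142, 0.0, 1.823]
contact_force: [0.1, 1.4, 0.2]
grip_width: 32.7
finger_force: 0.0
time: 7.1
tool_pos: [522.0, -222.0, 116.3]
tcp_rot: [-3.142, 0.0, 1.823]
contact_force: [-0.4, -0.0, -0.2]
grip_width: 0.5
finger_force: 0.0
t 7.1 tcp [ 522.   -222.03  116.33] rpy [-1.8000e+02  1.0000e-02  1.0443e+02] F [-0.4 -0.  -0.2] w 0.5 q [-0.54  0.48  1.51 -0.    1.15 -0.79]
units xyz [0.017 0.018 0.011] wz -0.02
```

Width 0.5 mm with no force means the plate may not be between the pads. I'll look.

```bash
python3 - <<'E'
from h import *
a=capture('top');b=capture('scene');
o=np.zeros((600,800,3),np.uint8)
o[:600,:400]=cv2.resize(a[205:295,385:445],(400,600),interpolation=cv2.INTER_CUBIC)
o[:600,400:]=cv2.resize(b[225:360,150:240],(400,600),interpolation=cv2.INTER_CUBIC)
save('c5',cv2.convertScaleAbs(o,alpha=1.5)); togo([522.4,-221.4,116],104.5); print(proj('scene',get_obs()['tool_pos']),get_obs()['finger_force'])
E
```

```text
t 7.2 tcp [ 522.02 -222.    116.32] rpy [1.8000e+02 1.0000e-02 1.0443e+02] F [ 0.  -0.3 -0.4] w 0.3 q [-0.54  0.48  1.51 -0.    1.15 -0.79]
units xyz [0.016 0.017 0.011] wz -0.02
[192.31097077 288.74906782] 0.0
```

View pics/c5.png

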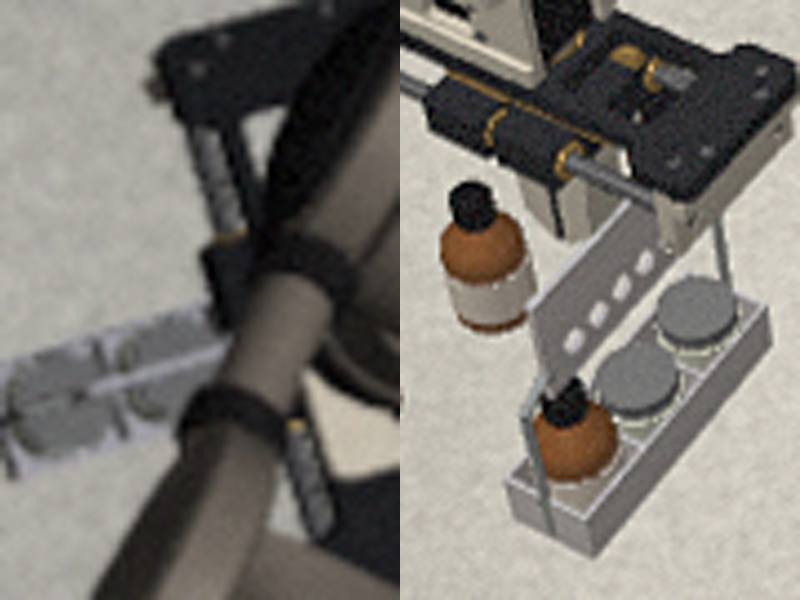

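The holes haven't moved, so the carrier is untouched. The shut fingers' tip shows at crop (575,240), about 10 px above where TCP z=116 should project. So the fingers really end some 25 mm higher than the TCP reading and closed just above the plate. I'll open, go 25 mm lower (still above the bottle cap either way) and close again.

```bash
python3 -m pendant '[0,0,0,0,0,0,-0.3, 0,0,0,0,0,0,-0.3, 0,0,0,0,0,0,-0.3, 0,0,0,0,0,0,-0.3, 0,0,0,0,0,0,-0.3, 0,0,0,0,0,0,-0.3, 0,0,0,0,0,0,-0.3, 0,0,0,0,0,0,-0.3]'; python3 -m pendant '[0,0,0.1,0,0,0,-0.3, 0,0,0.1,0,0,0,-0.3, 0,0,0.2,0,0,0,-0.3, 0,0,0.2,0,0,0,-0.3, 0,0,0.15,0,0,0,-0.3, 0,0,0.08,0,0,0,-0.3, 0,0,0,0,0,0,-0.3, 0,0,0,0,0,0,-0.3]';  python3 -c "
from h import *
togo([522.4,-221.4,91],104.5)"
```

```text
time: 8.0
tool_pos: [522.0, -222.0, 116.3]
tcp_rot: [-3.142, 0.0, 1.823]
contact_force: [-0.5, 0.3, -0.7]
grip_width: 58.2
finger_force: 0.0
time: 8.8
tool_pos: [522.1, -222.1, 91.5]
tcp_rot: [3.141, 0.0, 1.823]
contact_force: [-0.7, 0.3, -0.6]
grip_width: 60.0
finger_force: 0.0
t 8.8 tcp [ 522.12 -222.07   91.5 ] rpy [1.7999e+02 1.0000e-02 1.0443e+02] F [-0.7  0.3 -0.6] w 60.0 q [-0.54  0.51  1.54 -0.    1.09 -0.79]
units xyz [0.019 0.015 0.017] wz -0.02
```

```bash
python3 -m pendant '[0,0,0,0,0,0,0.4, 0,0,0,0,0,0,0.4, 0,0,0,0,0,0,0.6, 0,0,0,0,0,0,0.6, 0,0,0,0,0,0,0.7, 0,0,0,0,0,0,0.7, 0,0,0,0,0,0,0.75, 0,0,0,0,0,0,0.75]'; python3 -m pendant '[0,0,0,0,0,0,0.8, 0,0,0,0,0,0,0.85, 0,0,0,0,0,0,0.9, 0,0,0,0,0,0,1, 0,0,0,0,0,0,1, 0,0,0,0,0,0,1]';  python3 -c "
from h import *
togo([522.4,-221.4,91],104.5)"
```

```text
time: 9.6
tool_pos: [522.0, -222.0, 91.5]
tcp_rot: [3.142, 0.0, 1.823]
contact_force: [0.8, 0.4, -0.6]
grip_width: 11.7
finger_force: 0.0
time: 10.2
tool_pos: [521.9, -221.9, 91.4]
tcp_rot: [-3.141, -0.0, 1.823]
contact_force: [0.1, 0.2, -0.0]
grip_width: 3.6
finger_force: 30.0
t 10.2 tcp [ 521.9  -221.93   91.36] rpy [-1.7999e+02 -1.0000e-02  1.0443e+02] F [ 0.1  0.2 -0. ] w 3.6 q [-0.54  0.51  1.54 -0.    1.09 -0.79]
units xyz [0.013 0.02  0.012] wz -0.02
```

Gripped (3.6 mm, 30 N). Gentle lift next, then a look.

```bash
python3 -m pendant '[0,0,-0.05,0,0,0,1, 0,0,-0.1,0,0,0,1, 0,0,-0.2,0,0,0,1, 0,0,-0.3,0,0,0,1, 0,0,-0.4,0,0,0,1, 0,0,-0.4,0,0,0,1, 0,0,-0.4,0,0,0,1, 0,0,-0.3,0,0,0,1, 0,0,-0.1,0,0,0,1, 0,0,0,0,0,0,1, 0,0,0,0,0,0,1]';  python3 - <<'E'
from h import *
a=capture('top');b=capture('scene');save('t6',a);save('s6',b)
o=np.zeros((600,800,3),np.uint8)
o[:600,:400]=cv2.resize(a[205:295,385:445],(400,600),interpolation=cv2.INTER_CUBIC)
o[:600,400:]=cv2.resize(b[205:340,140:230],(400,600),interpolation=cv2.INTER_CUBIC)
save('c6',cv2.convertScaleAbs(o,alpha=1.5)); togo([522.4,-221.4,91],104.5); print(get_obs()['moment'])
E
```

```text
time: 11.3
tool_pos: [521.7, -221.8, 158.5]
tcp_rot: [-3.141, -0.001, 1.823]
contact_force: [0.6, 1.2, -3.0]
grip_width: 3.4
finger_force: 30.0
t 11.4 tcp [ 521.67 -221.81  158.27] rpy [-1.7995e+02 -5.0000e-02  1.0443e+02] F [ 0.5 -0.7 -2.9] w 3.8 q [-0.54  0.44  1.45 -0.    1.25 -0.79]
units xyz [0.005 0.029 2.242] wz -0.02
[-0.04508542 -0.15366433 -0.02170712]
```

View pics/c6.png

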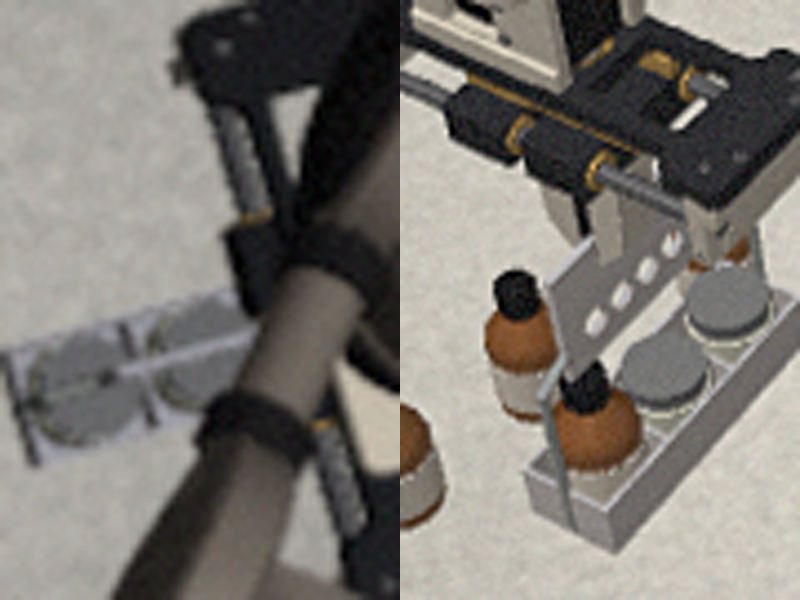

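The carrier hangs straight in the grip, bottle and pots are seated, and the finger tip at crop (610,262) stays above hole 2 at (622,294). Next I'll fit the arm's axis sub-pixel in both first pictures.

```bash
cat > arm.py <<'E'
from h import *
np.set_printoptions(precision=2,suppress=True)
def line(im,p0,p1,n,half=6,dbg=0):
    """sub-pixel centre of a bar along p0->p1: darkness/brightness centroid of profiles across"""
    p0,p1=np.array(p0,float),np.array(p1,float);d=(p1-p0)/np.linalg.norm(p1-p0);nv=np.array([-d[1],d[0]])
    g=cv2.cvtColor(im,cv2.COLOR_RGB2GRAY).astype(np.float32);k=np.arange(-half,half+.01,.25);pts=[]
    for t in np.linspace(0,1,n):
        c=p0+t*(p1-p0);q=c+k[:,None]*nv
        v=cv2.remap(g,q[:,0].astype(np.float32)[None],q[:,1].astype(np.float32)[None],cv2.INTER_LINEAR)[0]
        w=np.abs(v-np.interp(k,[k[0],k[-1]],[v[:8].mean(),v[-8:].mean()]));w[w<.4*w.max()]=0
        # keep central blob
        pts.append(c+nv*(w*k).sum()/w.sum())
    pts=np.array(pts);vx,vy,x,y=cv2.fitLine(pts.astype(np.float32),cv2.DIST_HUBER,0,.01,.01).ravel()
    r=(pts-[x,y])@[-vy,vx];return np.array([x,y]),np.array([vx,vy]),r
E
python3 - <<'E'
from arm import *
a=cv2.imread('pics/top0.png')[:,:,::-1].copy();b=cv2.imread('pics/scene0.png')[:,:,::-1].copy()
ct,dt,r=line(a,(284.0,192+22),(279.2,227),14,5);print('top',ct,dt,r)
cs,ds,r2=line(b,(366,222.5),(345.5,203),14,5);print('scene',cs,ds,r2)
# plane normals
def pl(n,c,d):
    o,r1=ray(n,c-10*d);_,r2=ray(n,c+10*d);m=np.cross(r1,r2);return m/np.linalg.norm(m),o
n1,o1=pl('top',ct,dt);n2,o2=pl('scene',cs,ds);u=np.cross(n1,n2);u/=np.linalg.norm(u);u*=np.sign(u[0])
P=np.linalg.lstsq(np.array([n1,n2,[1,0,0]]),np.array([n1@o1,n2@o2,553.]),rcond=None)[0]
print('axis at x=553',P,'dir',u,np.degrees(np.arctan2(u[1],u[0])))
# level axis fit: force horizontal using top plane and height range
for z in(164,166,168,170,172):
    A=atz('top',ct-20*dt,z);B=atz('top',ct+20*dt,z);w=(B-A);w*=np.sign(w[0]);print(z,np.degrees(np.arctan2(w[1],w[0])), [((proj('scene',A+(x-A[0])/w[0]*w)-cs)@np.array([-ds[1],ds[0]])).round(2) for x in(580,620,660)])
E
```

```text
top [280.03 220.03] [ 0.29 -0.96] [ 1.46  0.73  0.43  0.01 -0.31 -0.83 -0.64 -0.53 -0.29 -0.08 -0.03  0.2
  0.31  0.29]
scene [355.   212.28] [0.69 0.72] [-0.04 -0.12  0.41  0.37  0.44 -0.43 -0.5  -0.56 -0.27 -0.   -0.45  0.27
  0.09  0.11]
axis at x=553 [553.   126.97 162.61] dir [ 0.95 -0.31  0.08] -17.824408907922795
164 -17.338208627437115 [np.float64(0.2), np.float64(1.01), np.float64(1.84)]
166 -17.338208627437133 [np.float64(-0.26), np.float64(0.53), np.float64(1.36)]
168 -17.338208627437126 [np.float64(-0.72), np.float64(0.06), np.float64(0.88)]
170 -17.338208627437112 [np.float64(-1.19), np.float64(-0.41), np.float64(0.4)]
172 -17.338208627437133 [np.float64(-1.65), np.float64(-0.89), np.float64(-0.09)]
```

```bash
python3 - <<'E'
from h import *
g=cv2.cvtColor(cv2.imread('pics/top0.png'),cv2.COLOR_BGR2GRAY)
print('cols 270-288');
for r in list(range(192,204,2))+list(range(210,246,1)): print(r,g[r,270:296])
E
```

```text
cols 270-288
192 [52 52 52 52 51 50 52 52 52 52 52 52 55 52 59 74 60 29 20 26 26 32 30 25
 24 31]
194 [54 50 52 52 51 54 54 54 52 52 52 52 49 57 69 73 56 22 20 24 21 23 23 22
 16 33]
196 [51 53 52 55 55 54 54 53 51 51 52 52 51 59 72 67 56 51 38 24 16 18 18 33
 50 56]
198 [52 54 53 50 51 53 53 53 53 52 49 51 54 61 72 65 48 52 51 54 49 53 53 54
 54 55]
200 [51 51 53 54 51 53 54 54 53 52 50 49 52 70 71 62 51 51 51 52 53 53 53 53
 53 54]
202 [53 54 52 51 52 52 52 54 55 54 52 50 57 74 62 50 51 51 53 54 53 54 52 52
 52 53]
210 [122 121 120 121 118 110 109 104 104  91  71  71  75  79  75  86  95  96
 104  97  87  81  70  61  59  50]
211 [120 120 119 120 121 120 122 120 121 109  79  72  75  93 104 100  97  92
  87  87  79  90  90  93 103  97]
212 [120 120 120 119 120 121 118 121 122 101  72  73  72  94 120 116 114 108
 102 104  98  91  92  83  87  87]
213 [120 120 121 118 119 118 119 120 117 102  69  73  78 102 118 121 119 121
 121 120 118 113 110 102 103 103]
214 [123 117 119 120 119 121 121 121 119 100  64  71  83 104 118 120 121 119
 119 119 119 120 120 121 121 117]
215 [120 117 119 121 1
[... 2718 characters left out ...]

 122 121 119 120 117 119 122 121]
240 [120 119 120 120 101  67  74  80 102 119 121 120 119 117 120 118 121 120
 120 122 119 120 121 118 120 121]
241 [121 121 120 111  83  70  73  90 115 120 119 121 121 118 121 119 120 121
 120 120 120 120 119 122 120 116]
242 [119 118 118 102  65  71  73  84 106 120 120 118 119 120 119 119 120 118
 119 117 121 120 121 120 119 120]
243 [122 119 120 100  59  65  67  78 103 120 121 122 120 118 120 120 122 120
 121 119 120 117 120 121 118 119]
244 [120 119 119 111 102 102 105 107 116 119 119 118 118 120 120 119 120 119
 120 118 119 121 120 120 120 119]
245 [122 117 120 120 120 118 118 118 121 119 120 121 119 121 118 119 119 120
 120 121 119 121 121 121 122 119]
```

```bash
python3 - <<'E'
from h import *
np.set_printoptions(precision=2,suppress=True)
g=cv2.cvtColor(cv2.imread('pics/top0.png'),cv2.COLOR_BGR2GRAY).astype(float)
pts=[]
for r in list(range(214,227))+list(range(234,241)):
    c=np.arange(270,286);w=np.clip(118-g[r,270:286],0,None);pts.append((r,(w*c).sum()/w.sum()))
for r in range(197,204):
    c=np.arange(279,289);w=np.clip(g[r,279:289]-54,0,None);pts.append((r,(w*c).sum()/w.sum()))
pts=np.array(pts);k=np.polyfit(pts[:,0],pts[:,1],1);print(k,(np.polyval(k,pts[:,0])-pts[:,1]))
T=lambda r:(np.polyval(k,r),r)
for z in(164,168,172):
    A,B=atz('top',T(243.6),z),atz('top',T(200),z);w=B-A;print(z,'tip',A,'ang',np.degrees(np.arctan2(w[1],w[0])),'collar',atz('top',T(230.3),z))
    print('  scene px tip',proj('scene',A),'x=600',proj('scene',A+w*(600-A[0])/w[0]),'x=650',proj('scene',A+w*(650-A[0])/w[0]))
s=cv2.cvtColor(cv2.imread('pics/scene0.png'),cv2.COLOR_BGR2GRAY)
for c in (348,352,356,360,364): print(c,s[190:232,c])
print(s[184:200,326:350])
E
```

```text
[ -0.2  322.78] [ 0.04  0.26  0.28  0.03  0.18  0.04  0.22  0.18  0.15  0.06 -0.06 -0.27
 -0.08  0.01 -0.13  0.09  0.1  -0.12 -0.15 -0.23 -0.04 -0.15 -0.17 -0.24
  0.03  0.02 -0.07]
164 tip [552.97 122.32 164.  ] ang -11.889626010555641 collar [582.82 116.03 164.  ]
  scene px tip [332.91 191.28] x=600 [346.67 204.28] x=650 [362.04 218.8 ]
168 tip [552.57 122.02 168.  ] ang -11.889626010555645 collar [582.32 115.75 168.  ]
  scene px tip [332.74 189.76] x=600 [346.65 202.87] x=650 [362.06 217.39]
172 tip [552.17 121.71 172.  ] ang -11.88962601055565 collar [581.82 115.47 172.  ]
  scene px tip [332.57 188.24] x=600 [346.63 201.45] x=650 [362.08 215.98]
348 [ 41  41  44  36  39  39  41  39  41  42  44  36  57 103 103 105  91  78
 100 129 129 131 130 131 134 131 129 130 129 129 131 130  97  74  72  98
 144 139 136 137 134 136]
352 [ 41  41  44  39  41  42  34  47  41  39  39  37  43  40  32  42  83 105
 100 101  86  93 133 132 132 130 127 127 134 133  97  70  73 100 146 139
 137 137 137 134 138 136]
356 [ 60  62  58  57  51  38  70  66  57  59  59  57  50  57 105 136 133 134
 134 127  
[... 1357 characters left out ...]
28 126 106  72  41  35  75  95 108 108  86  69  29  40  39  42  44
   44  40  45  38  36  42]
 [127 129 134 137 141  99  55  29  58  91 104 110 117  41  39  41  38  39
   38  34  37  43  39  40]
 [128 128 128 134 135 137 115  82  56  55  86 103 103  73  43  43  38  36
   41  43  41  40  39  43]
 [127 130 130 128 128 130 131 132 107  78  73  90  77  38  35  34  12  24
   31  41  38  46  41  39]
 [124 128 129 127 124 124 123 129 135 135 121  67  35  35  29  42  67  28
   25  37  39  40  39  39]
 [129 127 125 128 128 123 130 131 131 136 138  52  33  29  39  88 117  62
   29  34  42  41  41  42]
 [128 128 132 128 128 130 131 129 131 132 134  45  29  24  55 111 109 107
   69  42  37  35  42  37]]
```

Arm fitted: tip ≈ (552.8,122.2), height ≈165.5 in camera terms, direction −11.9°, so the tool yaw should be 78.1° and tool y is the threading direction. I'll turn, then go across.

```bash
python3 -m pendant '[0,0,0,0,0,0.3,1, 0,0,0,0,0,0.6,1, 0,0,0,0,0,0.8,1, 0,0,0,0,0,0.8,1, 0,0,0,0,0,0.8,1, 0,0,0,0,0,0.8,1, 0,0,0,0,0,0.8,1, 0,0,0,0,0,0.8,1, 0,0,0,0,0,0.6,1, 0,0,0,0,0,0.28,1, 0,0,0,0,0,0,1]';  python3 -c "
from h import *
togo([523.4,128.4,158.3],78.1)"
```

```text
time: 12.5
tool_pos: [521.9, -222.0, 158.7]
tcp_rot: [-3.141, -0.0, 1.363]
contact_force: [-0.4, 0.4, -3.5]
grip_width: 3.6
finger_force: 30.0
t 12.5 tcp [ 521.93 -221.98  158.72] rpy [-179.98   -0.     78.1 ] F [-0.4  0.4 -3.5] w 3.6 q [-0.54  0.44  1.45 -0.    1.25 -0.33]
units xyz [11.438 -2.361  0.015] wz -0.0
```

```bash
python3 -m pendant '[0.1,-0.02,0,0,0,0,1, 0.2,-0.04,0,0,0,0,1, 0.35,-0.07,0,0,0,0,1, 0.5,-0.1,0,0,0,0,1, 0.6,-0.124,0,0,0,0,1, 0.6,-0.124,0,0,0,0,1, 0.6,-0.124,0,0,0,0,1, 0.6,-0.124,0,0,0,0,1, 0.6,-0.124,0,0,0,0,1, 0.6,-0.124,0,0,0,0,1, 0.6,-0.124,0,0,0,0,1, 0.6,-0.124,0,0,0,0,1]' >/dev/null; python3 -m pendant '[0.6,-0.124,0,0,0,0,1, 0.6,-0.124,0,0,0,0,1, 0.6,-0.124,0,0,0,0,1, 0.6,-0.124,0,0,0,0,1, 0.6,-0.124,0,0,0,0,1, 0.6,-0.124,0,0,0,0,1, 0.55,-0.11,0,0,0,0,1, 0.5,-0.1,0,0,0,0,1, 0.4,-0.08,0,0,0,0,1, 0.25,-0.05,0,0,0,0,1, 0.15,-0.04,0,0,0,0,1, 0.04,-0.01,0,0,0,0,1]' >/dev/null; python3 -m pendant '[0,0,0,0,0,0,1, 0,0,0,0,0,0,1]'; python3 - <<'E'
from h import *
a=capture('top');b=capture('scene');save('t7',a);save('s7',b)
togo([523.4,128.4,158.3],78.1)
o=np.zeros((600,800,3),np.uint8)
o[:600,:300]=cv2.resize(a[200:300,245:295],(300,600),interpolation=cv2.INTER_CUBIC)
o[:600,300:]=cv2.resize(b[155:227,290:350],(500,600),interpolation=cv2.INTER_CUBIC)
save('c7',cv2.convertScaleAbs(o,alpha=1.5))
E
```

```text
time: 15.1
tool_pos: [523.6, 127.9, 158.9]
tcp_rot: [-3.142, 0.0, 1.363]
contact_force: [0.1, -0.7, -3.1]
grip_width: 3.3
finger_force: 30.0
t 15.2 tcp [523.6  127.92 158.88] rpy [1.800e+02 1.000e-02 7.807e+01] F [-0.1  0.7 -3.2] w 3.7 q [ 0.1   0.39  1.53 -0.    1.22  0.31]
units xyz [ 0.014 -0.01   0.019] wz -0.01
```

View pics/c7.png

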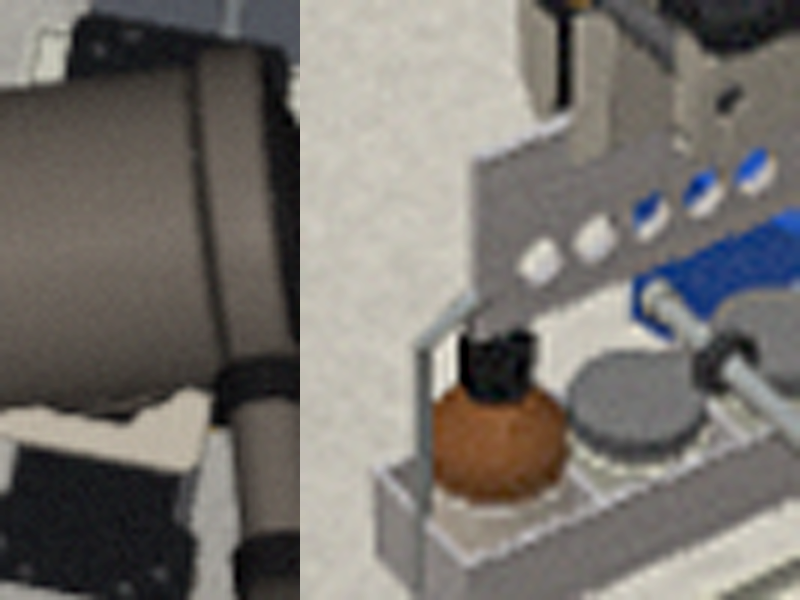

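Scene view: the holes run (324.9,183.2 for the wanted one) and the button shows at (332.3,190.2). The wanted hole already lies on the arm's line in this view. To settle the height I'll touch the plate's bottom edge gently on the arm: up, forward, slowly down.

```bash
python3 -m pendant '[0,0,-0.15,0,0,0,1, 0,0,-0.3,0,0,0,1, 0,0,-0.3,0,0,0,1, 0,0,-0.2,0,0,0,1, 0,0,0,0,0,0,1, 0,0.15,0,0,0,0,1, 0,0.3,0,0,0,0,1, 0,0.4,0,0,0,0,1, 0,0.35,0,0,0,0,1, 0,0.2,0,0,0,0,1, 0,0.06,0,0,0,0,1, 0,0,0,0,0,0,1]'; python3 -m pendant '[0,0,0.06,0,0,0,1, 0,0,0.06,0,0,0,1, 0,0,0,0,0,0,1, 0,0,0,0,0,0,1]'; python3 - <<'E'
from h import *
b=capture('scene');save('s8',b); togo([523.4,128.4,158.3],78.1)
print(np.round([get_obs()['moment']],3))
E
```

```text
time: 16.4
tool_pos: [566.4, 119.3, 187.0]
tcp_rot: [-3.141, 0.0, 1.363]
contact_force: [0.2, 0.2, -2.8]
grip_width: 3.3
finger_force: 30.0
time: 16.8
tool_pos: [566.2, 119.5, 183.8]
tcp_rot: [-3.142, 0.0, 1.363]
contact_force: [-0.2, -0.6, -3.5]
grip_width: 3.4
finger_force: 30.0
t 16.85 tcp [566.32 119.44 183.92] rpy [179.99   0.    78.12] F [ 0.1  0.8 -3. ] w 3.8 q [ 0.08  0.44  1.38 -0.    1.32  0.28]
units xyz [-0.002 -1.462  0.854] wz 0.0
[[-0.079 -0.053 -0.026]]
```

```bash
python3 -m pendant '[0,0,0.033,0,0,0,1, 0,0,0,0,0,0,1]' | egrep 'pos|force'; python3 -m pendant '[0,0,0.033,0,0,0,1, 0,0,0,0,0,0,1]'| egrep 'pos|force'
```

```text
tool_pos: [566.3, 119.4, 182.7]
contact_force: [-0.1, 0.3, -2.3]
finger_force: 30.0
tool_pos: [566.5, 119.4, 181.8]
contact_force: [-0.6, 0.0, -3.7]
finger_force: 30.0
```

```bash
python3 -m pendant '[0,0,0.033,0,0,0,1, 0,0,0,0,0,0,1]' | egrep 'pos|force'
```

```text
tool_pos: [566.8, 119.4, 181.5]
contact_force: [-0.1, 0.3, 1.6]
finger_force: 30.0
```

Contact: the force rises from −3.2 to +1.6 N at TCP z ≈ 181.6, so the arm's top is at 172.2 and its axis at 168.7. That puts the TCP at 160.1 for threading. Back off to just short of the tip and measure the sideways offset.

```bash
python3 -m pendant '[0,0,-0.1,0,0,0,1, 0,0,-0.1,0,0,0,1, 0,-0.2,0,0,0,0,1, -0.01,-0.3,0,0,0,0,1, -0.01,-0.28,0,0,0,0,1, 0,-0.15,0,0,0,0,1, 0,0,0.2,0,0,0,1, 0,0,0.3,0,0,0,1, 0,0,0.25,0,0,0,1, 0,0,0.14,0,0,0,1, 0,0,0,0,0,0,1, 0,0,0,0,0,0,1]' | egrep 'pos|force'; python3 - <<'E'
from h import *
np.set_printoptions(precision=2,suppress=True,linewidth=200)
im=np.mean([cv2.cvtColor(capture('scene'),cv2.COLOR_RGB2GRAY).astype(float) for _ in range(6)],0);np.save('s9.npy',im);save('s9',capture('scene'))
togo([540,125,160.1],78.1)
print(im[174:196,316:344].astype(int))
E
```

```text
tool_pos: [539.1, 124.5, 160.0]
contact_force: [-0.7, 0.2, -2.8]
finger_force: 30.0
t 19.0 tcp [539.1  124.53 160.34] rpy [179.97  -0.    78.11] F [ 0.   0.  -2.9] w 3.4 q [ 0.09  0.42  1.49 -0.    1.24  0.3 ]
units xyz [0.02 0.03 0.01] wz 0.0
[[126 127 129 131 132 129 120 120 100  92  70  87  85  86  88  76  69  71  71  70  70  71  74  70  71  82  82  74]
 [128 129 128 125 122 116  90  72  68  70  73  87  85  86  88  75  69  71  72  73  75  72  73  72  85  69  80  72]
 [129 120 118 104  91  66  68  72  73  75  74  87  87  87  86  71  72  73  73  75  74  73  72  78 105  84  80  73]
 [117  91  80  68  68  74  74  77  75  75  77  87  84  78  78  73  75  75  74  75  74  74  74  73  71  82  76  74]
 [ 70  68  72  74  75  76  77  76  75  74  74  79  73  72  74  74  74  75  75  75  74  73  75  72  73  72  67  71]
 [ 74  73  76  76  76  75  75  73  75  74  74  74  76  75  74  73  74  73  73  75  74  73  73  73  74  71  63  58]
 [ 75  75  76  76  74  73  73  74  75  74  75  75  74  74  75  74  75  74  73  73  74  73  75  75  73  49  30  53]
 [ 73  76  75  74  75  74  74  77  74  74  73  73  
[... 974 characters left out ...]
  38  38]
 [ 72  74  71  72  81 143 134 125 121  94  67  69  74  70  69 102 100  86  74  71  66  62  51  33  38  38  41  40]
 [ 71  73  73  72  77 126 127 116 113  73  67  70  71  70  72  89  88 107 106  90  57  30  36  38  40  41  37  37]
 [ 72  73  74  74  70  79 105  95  80  68  71  71  71  71  69  63  63  99 105 105  88  49  32  40  39  41  40  40]
 [ 74  71  73  71  70  69  69  69  69  71  70  70  76  81  88  44  37  77  95 107 107  90  69  32  38  38  41  41]
 [ 74  67  72  70  71  72  72  71  69  69  77  87 107 117 141  99  53  27  59  91 106 110 118  46  39  41  38  39]
 [ 58  71  73  74  73  73  71  70  79  92 114 129 137 136 138 137 114  80  55  58  89 105 104  72  43  42  37  34]]
```

```bash
cat > off.py <<'E'
from h import *
np.set_printoptions(precision=2,suppress=True,linewidth=160)
s=cv2.cvtColor(cv2.imread('pics/scene0.png'),cv2.COLOR_BGR2GRAY).astype(float)
P=[]
for c in range(354,369):
    r0=212.6+.942*(c-356);r=np.arange(int(round(r0))-4,int(round(r0))+5);w=np.clip((131-s[r,c])/26,0,1);P.append((c,(w*r).sum()/w.sum()))
P=np.array(P);k=np.polyfit(P[:,0],P[:,1],1);print('arm slope',k[0],'res',np.polyval(k,P[:,0])-P[:,1])
m=P.mean(0);sl=.942;row=lambda c:m[1]+sl*(c-m[0]);n=np.array([-sl,1])/np.hypot(sl,1)
def holes(im,guess,skip=()):
    H={}
    for i,g in guess.items():
        y,x=np.mgrid[int(g[1])-4:int(g[1])+6,int(g[0])-3:int(g[0])+5]
        w=np.clip((np.abs(im[y,x]-73)-4)/25,0,1)
        w[(x-g[0])**2/10+(y-g[1])**2/16>1]=0
        H[i]=np.array([(w*x).sum(),(w*y).sum()])/w.sum()
    return H
E
python3 - <<'E'
from off import *
o=get_obs()
im=np.load('s9.npy');H=holes(im,{0:(322.8,189.5),2:(336,184),3:(342.5,181.5)});print(H)
i=np.array(list(H));h=np.array(list(H.values()));fx,fy=np.polyfit(i,h[:,0],1),np.polyfit(i,h[:,1],1);p=np.array([np.polyval(fx,1),np.polyval(fy,1)])
print('fit',fx,fy,'hole2',p,'axis row',row(p[0]),'off(px)',(p-[p[0],row(p[0])])@n)
s7=cv2.cvtColor(cv2.imread('pics/s7.png'),cv2.COLOR_BGR2GRAY).astype(float)
f=lambda x,y:(290+(x-300)/8.333-.44,155+y/8.333-.44)
G=holes(s7,{j:f(*q) for j,q in enumerate([(540,262),(596,240),(650,215),(702,192),(756,170)])});g=np.array(list(G.values()));print('s7',g, 'off7',[(q-[q[0],row(q[0])])@n for q in g[1:2]])
q=np.array([539.1,124.5,168.7]);J=np.array([proj('scene',q+10*v)-proj('scene',q) for v in np.array([[.206,.9785,0],[.9785,-.206,0],[0,0,1]])])/10;print('px/mm lat,ax,z',J,'n-proj',J@n)
E
```

```text
arm slope 0.9640108886507117 res [-0.14 -0.03  0.17  0.07  0.08 -0.06 -0.08 -0.06 -0.15 -0.02 -0.16  0.28  0.79 -0.31 -0.36]
{0: array([322.8 , 189.55]), 2: array([336.01, 184.27]), 3: array([342.42, 181.53])}
fit [  6.55 322.83] [ -2.67 189.56] hole2 [329.37 186.89] axis row 187.61173440838814 off(px) -0.5220779632762024
s7 [[318.34 185.95]
 [324.99 183.25]
 [331.63 180.59]
 [338.02 178.02]
 [344.49 175.53]] off7 [np.float64(-0.16709736230805486)]
px/mm lat,ax,z [[ 0.4  -0.17]
 [ 0.28  0.26]
 [ 0.02 -0.38]] n-proj [-0.39  0.   -0.28]
```

```bash
python3 -m pendant '[-0.02,0,0,0,0,0,1, -0.02,0,0,0,0,0,1, 0,0,0,0,0,0,1, 0,0,0,0,0,0,1]' | egrep 'pos'; python3 - <<'E'
from off import *
fr=[capture('scene') for _ in range(6)];save('s10',fr[0]);im=np.mean([cv2.cvtColor(f,cv2.COLOR_RGB2GRAY).astype(float) for f in fr],0);np.save('s10.npy',im)
H=holes(im,{0:(322.4,189.7),2:(335.6,184.2),3:(342,181.7)});i=np.array(list(H));h=np.array(list(H.values()));p=np.array([np.polyval(np.polyfit(i,h[:,0],1),1),np.polyval(np.polyfit(i,h[:,1],1),1)])
print(p,'off',(p-[p[0],row(p[0])])@n);togo([539,123.5,160.1],78.1)
E
```

```text
tool_pos: [538.7, 123.3, 160.1]
arm slope 0.9640108886507117 res [-0.14 -0.03  0.17  0.07  0.08 -0.06 -0.08 -0.06 -0.15 -0.02 -0.16  0.28  0.79 -0.31 -0.36]
[328.78 187.13] off 0.06076311387977234
t 19.7 tcp [538.75 123.39 160.13] rpy [180.     0.    78.11] F [-0.7 -0.5 -3.3] w 4.1 q [ 0.09  0.42  1.49 -0.    1.23  0.29]
units xyz [0.01 0.01 0.  ] wz 0.0
```

```bash
python3 -m pendant '[0,0.1,0,0,0,0,1, 0,0.1,0,0,0,0,1, 0,0.08,0,0,0,0,1, 0,0,0,0,0,0,1, 0,0,0,0,0,0,1]' | egrep 'pos|contact'; python3 -m pendant '[0,0.035,0,0,0,0,1, 0,0,0,0,0,0,1]' | egrep 'pos|contact'; python3 -m pendant '[0,0.035,0,0,0,0,1, 0,0,0,0,0,0,1]' | egrep 'pos|contact'
```

```text
tool_pos: [546.9, 121.6, 160.0]
contact_force: [0.8, 0.2, -3.1]
tool_pos: [548.1, 121.4, 160.1]
contact_force: [0.8, 0.2, -2.1]
tool_pos: [549.2, 121.2, 160.2]
contact_force: [-0.2, 0.1, -3.0]
```

```bash
python3 -m pendant '[0,0.035,0,0,0,0,1, 0,0,0,0,0,0,1]' | egrep 'pos|contact'
```

```text
tool_pos: [550.2, 120.9, 160.2]
contact_force: [0.0, 0.4, -3.4]
```

```bash
python3 -m pendant '[0,0.035,0,0,0,0,1, 0,0,0,0,0,0,1]' | egrep 'pos|contact'
```

```text
tool_pos: [551.2, 120.7, 160.1]
contact_force: [0.1, 0.5, -3.1]
```

```bash
python3 -m pendant '[0,0.035,0,0,0,0,1, 0,0,0,0,0,0,1]' | egrep 'pos|contact'
```

```text
tool_pos: [552.2, 120.5, 160.1]
contact_force: [0.3, -0.8, -3.5]
```

```bash
python3 -m pendant '[0,0.035,0,0,0,0,1, 0,0,0,0,0,0,1]' | egrep 'pos|contact'
```

```text
tool_pos: [553.3, 120.3, 160.1]
contact_force: [0.2, -0.2, -2.1]
```

```bash
python3 -m pendant '[0,0.035,0,0,0,0,1, 0,0,0,0,0,0,1]' | egrep 'pos|contact'
```

```text
tool_pos: [554.3, 120.1, 160.1]
contact_force: [-0.8, -0.5, -4.0]
```

```bash
python3 -m pendant '[0,0.035,0,0,0,0,1, 0,0,0,0,0,0,1]' | egrep 'pos|contact'
```

```text
tool_pos: [555.3, 119.9, 160.1]
contact_force: [0.3, 0.8, -2.6]
```

No contact force as the button goes in. On, in small steps.

```bash
python3 -m pendant '[0,0.05,0,0,0,0,1, 0,0,0,0,0,0,1]' | egrep 'pos|contact'
```

```text
tool_pos: [556.9, 119.5, 160.2]
contact_force: [0.9, -0.1, -2.5]
```

```bash
python3 -m pendant '[0,0.05,0,0,0,0,1, 0,0,0,0,0,0,1]' | egrep 'pos|contact'
```

```text
tool_pos: [558.3, 119.2, 160.1]
contact_force: [-0.3, -0.7, -3.5]
```

```bash
python3 -m pendant '[0,0.05,0,0,0,0,1, 0,0,0,0,0,0,1]' | egrep 'pos|contact'
```

```text
tool_pos: [559.8, 118.9, 160.1]
contact_force: [-0.2, -0.0, -2.5]
```

```bash
python3 -m pendant '[0,0.05,0,0,0,0,1, 0,0,0,0,0,0,1]' | egrep 'pos|contact'; python3 - <<'E'
from h import *
b=capture('scene');save('s11',b)
save('c11',cv2.convertScaleAbs(cv2.resize(b[155:227,300:380],(667,600),interpolation=cv2.INTER_CUBIC),alpha=1.5))
E
```

```text
tool_pos: [561.3, 118.6, 160.2]
contact_force: [0.4, 0.1, -3.2]
```

View pics/c11.png

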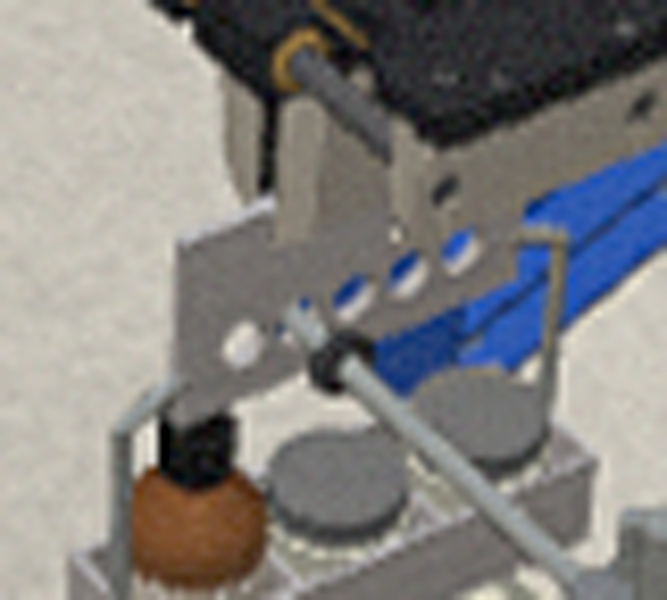

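The arm now passes through the second hole from the bottle end, with the collar still ahead (crop (340,362)). I'll go 6 mm further and then lower onto the arm.

```bash
python3 -m pendant '[0,0.1,0,0,0,0,1, 0,0.1,0,0,0,0,1, 0,0,0,0,0,0,1]' | egrep 'pos|contact'; python3 -m pendant '[0,0,0.03,0,0,0,1, 0,0,0.03,0,0,0,1, 0,0,0,0,0,0,1]' | egrep 'pos|contact'
```

```text
tool_pos: [567.4, 117.3, 160.1]
contact_force: [0.6, -0.5, -2.9]
tool_pos: [566.7, 117.4, 158.1]
contact_force: [0.6, -0.5, -4.1]
```

```bash
python3 -m pendant '[0,0,0.02,0,0,0,1, 0,0,0,0,0,0,1]' | egrep 'pos|contact'
```

```text
tool_pos: [566.9, 117.4, 157.9]
contact_force: [-0.3, 0.2, -1.9]
```

```bash
python3 -m pendant '[0,0,0.015,0,0,0,1, 0,0,0,0,0,0,1, 0,0,0,0,0,0,1]' | egrep 'pos|contact'; python3 -c "
from h import *
togo([567,117.4,157.6],78.1)"
```

```text
tool_pos: [567.1, 117.5, 157.7]
contact_force: [-1.2, 0.2, 1.6]
t 23.75 tcp [567.06 117.48 157.66] rpy [ 1.7996e+02 -1.0000e-02  7.8110e+01] F [-1.2  0.2  1.6] w 3.8 q [ 0.07  0.46  1.42 -0.    1.26  0.28]
units xyz [-0.003 -0.001  0.002] wz 0.0
```

Weight is on the arm. Ease a hair, open slowly, wait.

```bash
python3 -m pendant '[0,0,-0.007,0,0,0,1, 0,0,0,0,0,0,1, 0,0,0,0,0,0,0.85, 0,0,0,0,0,0,0.8, 0,0,0,0,0,0,0.7, 0,0,0,0,0,0,0.6, 0,0,0,0,0,0,0.5, 0,0,0,0,0,0,0.4, 0,0,0,0,0,0,0.3, 0,0,0,0,0,0,0.2, 0,0,0,0,0,0,0.2, 0,0,0,0,0,0,0.2]'; python3 -m pendant '[0,0,0,0,0,0,0.2, 0,0,-0.1,0,0,0,0.2, 0,0,-0.3,0,0,0,0.2, 0,0,-0.5,0,0,0,0.2, 0,0,-0.8,0,0,0,0.2, 0,0,-0.8,0,0,0,0.2, 0,0,-0.5,0,0,0,0.2, 0,0,0,0,0,0,0.2]'; python3 - <<'E'
from h import *
b=capture('scene');save('s12',b)
save('c12',cv2.convertScaleAbs(cv2.resize(b[140:270,290:400],(677,600),interpolation=cv2.INTER_CUBIC)[:, :660],alpha=1.5)); togo([567,117,220])
E
```

```text
time: 24.95
tool_pos: [566.9, 117.4, 157.5]
tcp_rot: [3.142, 0.0, 1.363]
contact_force: [-0.7, -0.3, 0.6]
grip_width: 36.5
finger_force: 0.0
time: 25.75
tool_pos: [568.2, 117.6, 250.7]
tcp_rot: [3.136, -0.002, 1.363]
contact_force: [-0.5, 0.1, 0.4]
grip_width: 36.9
finger_force: 0.0
t 25.8 tcp [567.45 117.5  248.8 ] rpy [ 1.7984e+02 -4.0000e-02  7.8110e+01] F [ 0.5  0.5 -0.2] w 36.5 q [ 0.07  0.41  1.26 -0.    1.47  0.28]
units xyz [-0.02  -0.014  0.96 ] wz None
```

View pics/c12.png

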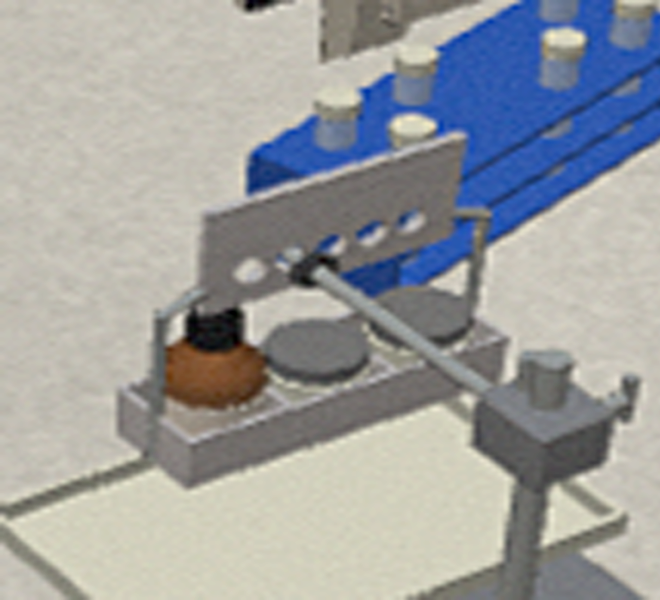

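The carrier hangs on the arm by the wanted hole, before the collar, with bottle and pots seated and the gripper clear. I'll let it settle, check level and stillness numerically, then hand in.

```bash
python3 -m pendant '[0,0,0,0,0,0,0.2, 0,0,0,0,0,0,0.2, 0,0,0,0,0,0,0.2, 0,0,0,0,0,0,0.2, 0,0,0,0,0,0,0.2, 0,0,0,0,0,0,0.2, 0,0,0,0,0,0,0.2, 0,0,0,0,0,0,0.2, 0,0,0,0,0,0,0.2, 0,0,0,0,0,0,0.2, 0,0,0,0,0,0,0.2, 0,0,0,0,0,0,0.2]' | grep contact; python3 - <<'E'
from off import *
f=lambda x,y:(290+x/6.155-.4,140+y/4.615-.4)
A=cv2.cvtColor(cv2.imread('pics/s12.png'),cv2.COLOR_BGR2GRAY).astype(float);b=capture('scene');save('s13',b);B=cv2.cvtColor(b,cv2.COLOR_RGB2GRAY).astype(float)
for im in(A,B):
    H=holes(im,{0:f(248,270),3:f(371,233),4:f(411,221)});h=np.array(list(H.values()));print(h.round(2).tolist(),'slope',(h[-1]-h[0])[1]/(h[-1]-h[0])[0])
print('expected level slope',[-2.67/6.55,-2.6/6.54],'diff',np.abs(A-B)[140:270,290:400].mean())
for t in('tube_rack','carton','beaker'): print(t,[np.round(r['location'],1).tolist() for r in pinpoint('scene',t)][:2])
E
```

```text
contact_force: [0.6, -0.9, 0.3]
arm slope 0.9640108886507117 res [-0.14 -0.03  0.17  0.07  0.08 -0.06 -0.08 -0.06 -0.15 -0.02 -0.16  0.28  0.79 -0.31 -0.36]
[[330.11, 198.28], [350.09, 190.31], [356.38, 187.8]] slope -0.3987579718758742
[[330.14, 198.22], [350.0, 190.35], [356.39, 187.79]] slope -0.3976050575784309
expected level slope [-0.4076335877862595, -0.39755351681957185] diff 2.165874125874126
tube_rack [[366.7, 178.1]]
carton [[229.1, 425.2]]
beaker [[369.3, 289.2], [306.5, 365.4]]
```

Level, still, bystanders unmoved.

```bash
python3 -c "
from plant import close_job
print(close_job())"
```

```text
the job is handed in; nothing more can be done
None
```

The carrier hangs level and still on the side arm by the second hole from the bottle end, between the button end and the stop collar; the gripper is clear and the job is handed in (no verdict was returned).

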